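# Pin a dosing pump's slide and lock the linchpin's ring

## Task

Nudge the pump's orange slide tongue along until its hole lines up with the holes of the grey bracket, then push the red-handled linchpin through both ears and the tongue until its shoulder is home, with its ring still open. Then swing the pin's sprung ring down over the pin's far end until it snaps fully shut, let go, and leave the bottle, the black regulator and the spanner where they are.

Things in the scene. Friction and masses are not known exactly. Their poses are not given: they have to be found in the camera images.
- bracket_hole (a point): Centre of the hole mouth (23 mm) in the outer face of the grey bracket's near ear, 70 mm above the bench; bracket fixed, its place and yaw vary. x = the way the pin is pushed in (away from the robot), y = along the slide (pump at +y), z up. Ears 40 mm wide, tops 18 mm above the hole axis, fill x = 0 to 10 and 34 to 44 mm; a yellow stripe on top of each marks the hole's centre line.
- ledge (a point): Middle of the top of the bracket's ledge in front of the near ear, 62 mm long (x), 28 mm wide, 19.5 mm below the hole axis. The linchpin's flat underside, 18 mm below its axis, ends on or just above it, ring side up; the ledge keeps the pin from rolling. Axes as bracket_hole.
- slide (a joint): Place of the orange tongue and its blue dosing pump along the bracket's y, in m: 0 = its hole in line with the ears' holes, + = too far to +y (pump side), - = too far to -y. Travel 26 mm either way, starts within 22 mm. It slides stiffly (about 4 N friction, slow pushing) and stays where left.
- tongue_hole (a point): Centre of the hole (23 mm) in the orange tongue, half-way through its 16 mm thickness (x = 14 to 30 mm from bracket_hole). The tongue is 32 mm high (16 mm up and down from here) and reaches 55 mm to -y and 63 mm to +y of here, rib included. A yellow stripe on top marks the hole's centre. Axes as bracket_hole.
- tongue_end (a point): Free end face of the tongue (looks to the bracket's -y), 8 mm above the hole axis: push here towards +y. The face is 16 mm wide (x) and reaches from 16 mm below to 16 mm above the hole axis. Axes as bracket_hole.
- rib_face (a point): Face of the orange upright rib that looks to the pump (+y), 15 mm above the hole axis: push here towards -y. Rib 50 mm wide (x), top 30 mm above the hole axis. Free gap of 80 mm to the blue pump over a neck and foot whose tops are 12 mm and more below the axis; pump top 65 mm above the axis. Axes as bracket_hole.
- pin_grip (a point): Centre of the loose linchpin's red handle (50 long, 22 wide, 48 mm high), lying flat on the bench, ring up, this point 24 mm up. x = to the pin's tip, y = across (width to grip), z = up. Pin axis 6 mm below here. Front of the steel hub (34 wide, 20 long, 50 mm high) = shoulder, 45 mm ahead; tip 127 mm ahead. Whole about 0.4 kg, balance near the handle's front.
- pin_shoulder (a point): On the pin's axis at the shoulder face, which meets the near ear's outer face when the pin is home. Axes as pin_grip.
- pin_tip (a point): Centre of the pin's tip, 82 mm ahead of the shoulder. Steel pin 18 mm in diameter, the last 5 mm tapered to 8 mm. Axes as pin_grip.
- ring (a joint): Angle of the locking ring about its hinge, rad: 0 = fully shut (its stop), larger = swung up; starts 0.85 to 1.15, stays where left (light friction). The wire is sprung lengthwise: over the last 0.3 rad the bar must ride some 7 mm out over the pin's tip, then snaps in underneath. Takes roughly 5 to 15 N down on the thumb plate; pressing further only meets the stop.
- ring_hinge (a point): Middle of the ring's hinge on the hub, 26 mm above the pin's axis and 10 mm behind the shoulder; it runs along y. Axes as pin_grip. When shut, two yellow arms (44 mm apart, 11 mm thick) run level from here along x above the ears, and a wire loop hangs from their ends round the pin's end.
- thumb_plate (a point): Middle of the top of the yellow thumb plate across the ring's arms (44 mm across, 20 mm along): press here to shut the ring. 60 mm along the arms from the hinge and 7 mm above their centre line. x = along the arms away from the hinge, y = across, z = out of the plate.
- ring_bar (a point): Middle of the steel cross bar (7 mm thick, 44 mm long) at the end of the ring's wire loop, 84 mm along the arms from the hinge and 42 mm below them. When shut it sits under the pin, 8 mm behind the tip and 16 mm below the pin's axis. Axes as thumb_plate.
- additive: Bystander: grey bottle with blue cap, 64 mm in diameter, 130 mm high; origin under its base.
- regulator: Bystander: black pressure regulator knob, 52 mm in diameter, 100 mm high, upright; origin under its base.
- spanner: Bystander: steel open spanner, 170 mm long, lying flat; origin at its underside, x along it.
Things that resemble listed ones, but are neither listed nor needed, are in the scene too. Leave any turquoise look-alike of the part that bears pin_grip alone.

How it is judged (in metres and radians):
On the way:
1. the linchpin is home through both ears and the tongue, its ring still open (x of pin_shoulder in the frame of bracket_hole above -0.004 m and distance between pin_shoulder and bracket_hole below 0.007 m and angle between the x axis of pin_tip and the x axis of bracket_hole, either way round below 0.1 rad and x of pin_tip in the frame of bracket_hole above 0.076 m and value of joint ring above 0.5 rad), for 0.2 s.
At the end, for the whole second after the job is handed in: Pin home (shoulder within 5 mm of the near ear, 8 mm of the hole centre in all), aligned within 0.1 rad, ring side up within 0.15; slide within 6 mm of lined up; ring shut within 0.08 rad, its bar 4 mm or more behind the tip and 10 mm or more below the axis; at rest (x of pin_shoulder in the frame of bracket_hole above -0.005 m and distance between pin_shoulder and bracket_hole below 0.008 m and angle between the x axis of pin_tip and the x axis of bracket_hole, either way round below 0.1 rad and x of pin_tip in the frame of bracket_hole above 0.075 m and value of joint slide between -0.006 and 0.006 m and value of joint ring below 0.08 rad and x of ring_bar in the frame of pin_tip below -0.004 m and z of ring_bar in the frame of pin_tip below -0.01 m and angle between pin_tip's own z axis and vertical below 0.15 rad and velocity of joint ring below 0.05 rad/s); the robot touches nothing.
It fails at once if a bystander was moved more than 25 mm (distance of any of additive, regulator, spanner from where it was at the start of the episode above 0.025 m).
It also fails if it takes over 72 s, if anything falls off the work surface, if the arm or the gripper's body presses on something with over 40 N, if the wrist force passes 120 N, or if a joint passes its speed limit or range.

## Robot

A 6-joint arm with a two-finger parallel gripper is mounted at the origin on the work surface. World frame = base frame: x ahead of the robot, y to its left, z up, the work surface at z = 0. Lengths are in mm, angles in rad, forces in N, time in s.
With the tool pointing down it reaches from about 275 to 1000 mm from the base axis. Payload 8.4 kg.
Tool frame: the origin (TCP) lies at the very end of the fingers, on their centre line; the grasp point (between the pads) lies behind it (r.grip_point_offset is the x of the grasp point in the tool frame, in mm); x points along the fingers, z is the direction in which the jaws open and shut, and the axes are right-handed (so a half turn about x gives the same grasp; the last joint's range is limited). The gripper opens to 85 mm and grips with 20 to 120 N. Pads are 22 mm wide; open, the fingers measure 114 mm over their backs; the gripper's body (76 mm by 85 mm) begins 54 mm behind the grasp point. The pads swing forward as they close: fully open they stand 13 mm farther back than shut.
Start: joints at [1.338, 0.353, 1.633, -0, 1.155, -0.002], TCP at [142.971, 608.43, 231.281] pointing down, gripper open.
Joint ranges: [-2.63, 2.63], [-0.92, 2.1], [0.06, 2.66], [-1.3, 4.44], [0, 2.69], [-3.02, 3.02]. Speed limits (rad/s): [2.22, 2.22, 2.79, 3.14, 3.14, 3.14].

## Interface

Orientations are given as [roll, pitch, yaw] about the fixed x, y, z axes, in that order (R = Rz(yaw) Ry(pitch) Rx(roll)).
In Python, from rig import r, vision, order gives the robot as it stands. The module is installed in compiled form; this text tells all that it offers.
- The arm moves only by the tool step_arm, never from a script. Its argument "rows" is a list of rows, each a list of 7 numbers: the shift along the world's x, y, z in mm, then the turn, a rotation vector about the world's x, y, z in rad, then the finger opening in mm, from 0 to 85.4. A call has exactly 8 rows; each row is the pose to reach, as a shift and turn from the pose measured when the call began; what a row does not reach only later rows make up. A row lasts 1/8 s, in which the tool goes at most 62.5 mm and 10.7 degrees, less where a joint would pass 70% of its speed; a pose out of reach is approached as far as the arm can. A call with a gripper value outside its range is refused whole. The fingers move at their own pace and stop on an object; "force" is the grip in N (left out, the last holds). Time passes only in rows, so rows that repeat a pose let the fingers close, or fill a call up. It gives the time, the measured TCP pose, the force and the opening at its end, in the units of the state.
- r.sense(): the state, without advancing time (a new reading comes with each control period).
- vision.grab_frame(name): name is "side" or "top" or "wrist"; returns (picture, depth): 400x640x3 uint8, red, green, blue; 400x640 float32, mm along the optical axis (not along the pixel's ray), 0 where there is no reading.
- vision.camera_info(name): a dict with "K" (3x3 intrinsics, pixels), "distortion" ([k1, k2, p1, p2, k3] as OpenCV has them; the pictures are not rectified), "origin" and "attitude" of the camera in the world; the wrist camera has in their place "tool_from_camera" (4x4, takes a point from camera to tool coordinates, whose origin is the TCP and whose axes are the tool frame's). Camera axes: x right, y down, z forward; pixel columns grow to the right and rows downward; lengths in mm; the calibration is good to about 2 mm. A picture is of the moment at which its call begins: read the wrist's pose just before it. camera_info takes no time and is no camera call.
- order.sign_off(): hands the job in, once; it reports no verdict.
The state is a dict: "clock": time; "qpos": joint angles; "qvel": joint speeds; "joint_efforts": joint torques, N m; "eef_pos": TCP position; "tcp_rot": TCP orientation; "contact_force": force on the tool from outside, world axes, zero at the start; "wrist_torque": the same for the moment, N m; "opening": opening from 0.0 (shut) to 1.0 (fully open).
Only numpy, scipy, OpenCV 4.12 (cv2) and the standard library are available. Lean on these libraries where they do the work, as an engineer would, in place of code of your own. Each camera call takes 0.05 s, during which the arm holds its last target.

## Working session

There is one attempt and no reset: what is moved stays moved. The work goes in short steps, Python scripts to look and compute and a tool call to move; the robot and the scene stay as the last step left them, time stands still between calls to the robot, and variables do not carry over. Pictures are saved under pics/ and viewed, and the job is handed in when it is done.

Besides the shell and the picture viewer there is one more tool, called after "Request:" as a command line: name --pt "numbers of a row" for each row, then --argument value for the rest. step_arm: Moves the arm, as the interface text tells. Its arguments: {"type":"object","properties":{"rows":{"type":"array"},"force":{"type":"number"}},"required":["rows"]}

```bash
mkdir -p pics; ls; cat > h.py <<'E'
from rig import r, vision, order
import numpy as np, cv2
def grab(n):
    s=r.sense(); im,d=vision.grab_frame(n); return s,im,d
def save(n,im,s=1.0):
    cv2.imwrite('pics/'+n,cv2.cvtColor(im,cv2.COLOR_RGB2BGR))
E
python3 - <<'E'
from h import *
s=r.sense(); print(s, r.grip_point_offset)
for n in ['side','top','wrist']:
    print(n,vision.camera_info(n))
    s,im,d=grab(n); save(n+'0.png',im); np.savez('/tmp/%s0.npz'%n,im=im,d=d)
E
```

```text
pics
{'clock': 0.0, 'qpos': array([ 1.33759008e+00,  3.53648076e-01,  1.63416298e+00, -2.95039040e-05,
        1.15517990e+00, -2.38133842e-03]), 'qvel': array([ 0.00077271, -0.00050165,  0.00194934, -0.00010515, -0.00102078,
        0.0017848 ]), 'joint_efforts': array([-1.95203676e-03, -6.05255556e+01, -3.42059934e+01, -9.69814505e-05,
        9.61237791e-03, -1.24045457e-06]), 'eef_pos': array([142.87310828, 607.95095362, 230.5493784 ]), 'tcp_rot': array([-3.12468474,  1.56939777, -1.78470139]), 'contact_force': array([-0.0144345 ,  0.48298823,  0.89332586]), 'wrist_torque': array([ 0.02573855,  0.01735404, -0.03254845]), 'opening': 0.9995058785408828} -18.700000000000003
side {'K': array([[472.07459549,   0.        , 319.68381957],
       [  0.        , 472.07459549, 198.54453496],
       [  0.        ,   0.        ,   1.        ]]), 'distortion': array([-0.03390329,  0.        ,  0.        ,  0.        ,  0.        ]), 'origin': array([ 213.87925404, -766.8271083 , 1005.54549079]), 'attitude': array([-2.39042056e+00,  7.86302133e-04, -4.52038969e-01])}
top {'K': array([[470.5754
[... 267 characters left out ...]
2594 , 1357.56282087]), 'attitude': array([-3.0327559 ,  0.01616011, -1.56282777])}
wrist {'K': array([[334.76617463,   0.        , 320.9278711 ],
       [  0.        , 334.76617463, 197.35935658],
       [  0.        ,   0.        ,   1.        ]]), 'distortion': array([-0.03538662,  0.        ,  0.        ,  0.        ,  0.        ]), 'tool_from_camera': array([[ 1.46793314e-03, -3.06743763e-01,  9.51791001e-01,
        -1.41946483e+02],
       [ 8.42813737e-04, -9.51791309e-01, -3.06745162e-01,
         7.87710850e+01],
       [ 9.99998567e-01,  1.25246392e-03, -1.13863814e-03,
         9.44589666e-02],
       [ 0.00000000e+00,  0.00000000e+00,  0.00000000e+00,
         1.00000000e+00]])}
```

View pics/top0.png

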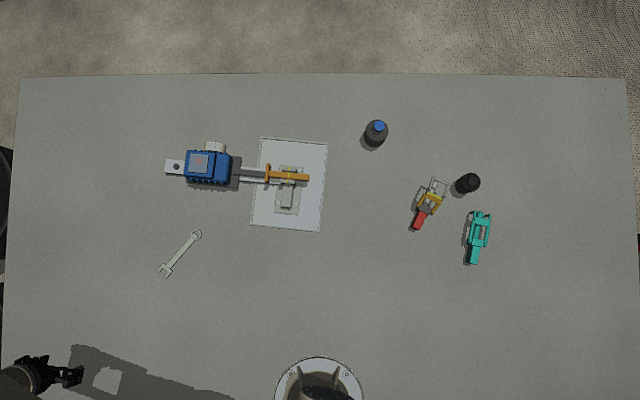

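View pics/side0.png

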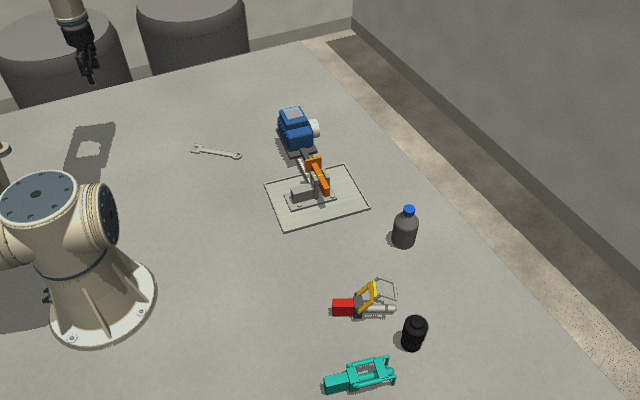

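View pics/wrist0.png

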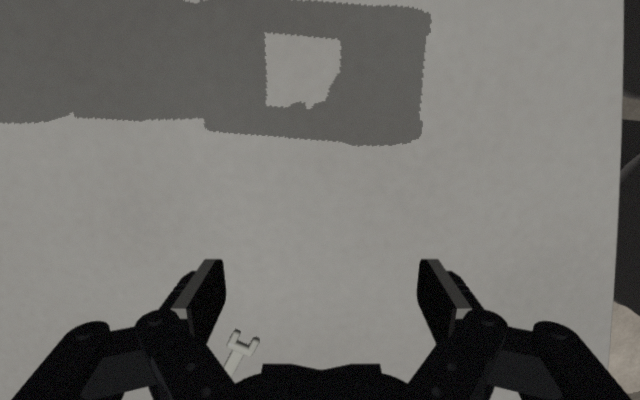

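The top view shows the bracket plate at about (290,185), the orange tongue with its rib at (268,173)–(308,178), the blue pump at (208,167), and the red linchpin at (415,222) with its yellow ring at (432,195). Also there are the turquoise look-alike at (477,238), regulator (467,183), bottle (376,133) and spanner (180,253).

Candidates for the pin are the red-handled one at (415,222) and the turquoise one at (475,250). The red handle matches the description, so I'm choosing that and checking it in a crop.

```bash
cat >> h.py <<'E'
from scipy.spatial.transform import Rotation as Rot
def campose(n,s=None):
    ci=vision.camera_info(n)
    if n=='wrist':
        T=np.eye(4); T[:3,:3]=Rot.from_euler('xyz',s['tcp_rot']).as_matrix(); T[:3,3]=s['eef_pos']
        return T@ci['tool_from_camera']
    T=np.eye(4); T[:3,:3]=Rot.from_euler('xyz',ci['attitude']).as_matrix(); T[:3,3]=ci['origin']; return T
def rays(n,px):
    ci=vision.camera_info(n)
    p=cv2.undistortPoints(np.asarray(px,float).reshape(-1,1,2),ci['K'],ci['distortion']).reshape(-1,2)
    return np.c_[p,np.ones(len(p))]
def plane(n,px,z,s=None):
    T=campose(n,s); d=rays(n,px)@T[:3,:3].T; o=T[:3,3]
    return o+d*((z-o[2])/d[:,2])[:,None]
def cloud(n,d,s=None,mask=None):
    T=campose(n,s); m=d>0
    if mask is not None: m&=mask
    v,u=np.nonzero(m); px=np.c_[u,v]
    P=(rays(n,px)*d[v,u][:,None])@T[:3,:3].T+T[:3,3]
    return px,P
def hsv(im): return cv2.cvtColor(im,cv2.COLOR_RGB2HSV)
def proj(n,P,s=None):
    T=np.linalg.inv(campose(n,s)); ci=vision.camera_info(n)
    q=np.asarray(P,float).reshape(-1,3)@T[:3,:3].T+T[:3,3]
    return cv2.projectPoints(q,np.zeros(3),np.zeros(3),ci['K'],ci['distortion'])[0].reshape(-1,2)
E
python3 - <<'E'
from h import *
f={n:np.load(f'/tmp/{n}0.npz') for n in ['top','side']}
for n in f:
    im,d=f[n]['im'],f[n]['d']; H=hsv(im)
    masks={'red':((H[...,0]<6)|(H[...,0]>174))&(H[...,1]>150)&(H[...,2]>80),
     'orange':(H[...,0]>8)&(H[...,0]<19)&(H[...,1]>150)&(H[...,2]>100),
     'yellow':(H[...,0]>20)&(H[...,0]<32)&(H[...,1]>150)&(H[...,2]>100),
     'blue':(H[...,0]>100)&(H[...,0]<125)&(H[...,1]>150)}
    for k,m in masks.items():
        nn,lab,st,ce=cv2.connectedComponentsWithStats(m.astype(np.uint8))
        for i in range(1,nn):
            if st[i,4]<12: continue
            px,P=cloud(n,d,None,lab==i)
            print(n,k,st[i],ce[i].round(1),'med',np.median(P,0).round(1),'min',P.min(0).round(),'max',P.max(0).round())
im=f['top']['im']
a=cv2.resize(im[130:250,240:340],None,fx=4,fy=4,interpolation=cv2.INTER_CUBIC)
b=cv2.resize(im[160:280,395:495],None,fx=4,fy=4,interpolation=cv2.INTER_CUBIC)
save('crop0.png',np.hstack([a,b]))
im=f['side']['im']
a=cv2.resize(im[140:240,260:360],None,fx=4,fy=4,interpolation=cv2.INTER_CUBIC)
b=cv2.resize(im[260:360,320:420],None,fx=4,fy=4,interpolation=cv2.INTER_CUBIC)
save('crop1.png',np.hstack([a,b]))
E
```

```text
top red [413 211  14  19 137] [419.3 219.9] med [ 508.5 -279.1   48.3] min [ 484. -300.   -1.] max [ 533. -261.   57.]
top orange [266 164   4   7  13] [267.2 166.3] med [649.3 142.4 100. ] min [638. 137.   6.] max [663. 157. 104.]
top orange [265 170  15   8  46] [271.1 173.5] med [631.4 132.8  87.3] min [619. 111.  61.] max [643. 152. 102.]
top orange [288 173   8   6  16] [291.6 176.4] med [621.5  77.6  85.6] min [618.  67.  82.] max [633.  86.  88.]
top orange [279 174   8   4  17] [282.6 175.6] med [624.1 102.3  86.6] min [621.  91.  83.] max [630. 111.  91.]
top yellow [287 173   4   5  14] [288.1 174.9] med [626.6  85.8  87.4] min [621.  83.  82.] max [633.  89.  91.]
top yellow [431 194  11  12  42] [436.6 199.2] med [ 561.2 -317.   101.3] min [ 547. -326.   82.] max [ 574. -299.  110.]
top yellow [417 198   7   8  17] [420.2 201.5] med [ 557.2 -279.    69.4] min [ 549. -284.   54.] max [ 567. -272.   85.]
top blue [374 121  11  10  85] [378.8 125.4] med [ 756.1 -158.9  129.7] min [ 743. -177.   89.] max [ 776. -145.  135.]
top blue [184 150  47  35 826] [210.  166.9] med [640.9 286.8 105.9] min [601. 245.  61.] max [695. 368. 134.]
side red [332 299  22  17 354] [342.7 306.9] med [ 505.8 -286.1   45.6] min [ 483. -300.    4.] max [ 534. -263.   54.]
side orange [305 156  17  19 213] [313.6 164.6] med [628.6 139.5  87.6] min [607.  90.  58.] max [656. 151. 105.]
side orange [318 176  12  21 129] [324.3 185.3] med [622.8  45.7  85.6] min [613.  29.  55.] max [645.  95.  92.]
side yellow [356 280  21  33 241] [368.  294.5] med [ 559.1 -311.    92.7] min [ 528. -332.   46.] max [ 580. -276.  110.]
side blue [279 111  34  40 659] [295.7 130.9] med [636.5 274.2 103.4] min [601. 243.  47.] max [689. 357. 133.]
side blue [403 204  12  13 112] [408.7 210. ] med [ 752.1 -163.2  130.5] min [ 739. -174.  116.] max [ 769. -146.  136.]
```

View pics/crop0.png

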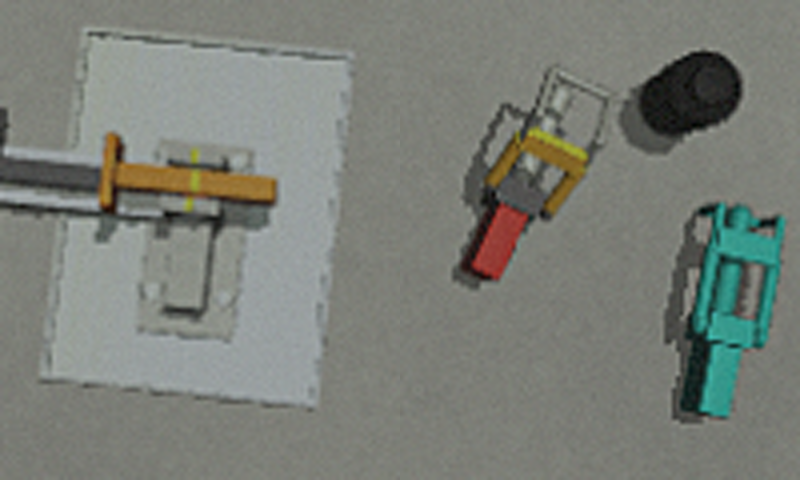

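View pics/crop1.png

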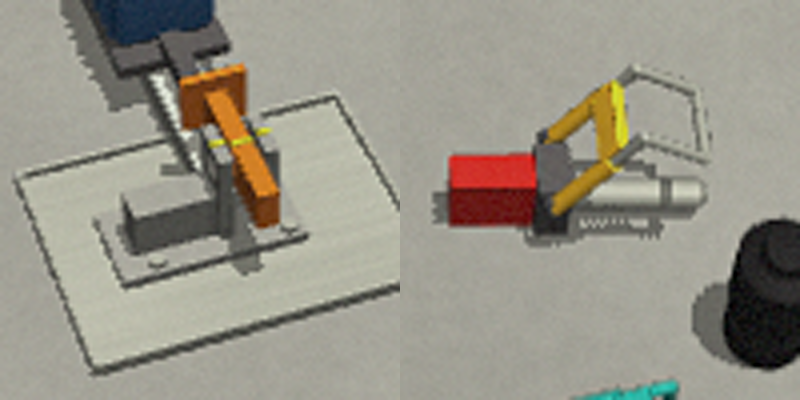

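```bash
python3 - <<'E'
from h import *
s=r.sense(); R=Rot.from_euler('xyz',s['tcp_rot']).as_matrix(); print(R.round(3))
f=np.load('/tmp/top0.npz'); im,d=f['im'],f['d']; H=hsv(im)
red=((H[...,0]<6)|(H[...,0]>174))&(H[...,1]>120)&(H[...,2]>60)
px,P=cloud('top',d,None,red); 
t=(P[:,2]>44)&(P[:,2]<52)
c=plane('top',px[t],48)
print(cv2.minAreaRect(c[:,:2].astype(np.float32)),t.sum())
f=np.load('/tmp/side0.npz'); im,d=f['im'],f['d']; H=hsv(im)
red=((H[...,0]<6)|(H[...,0]>174))&(H[...,1]>120)&(H[...,2]>60)
px,P=cloud('side',d,None,red); 
t=(P[:,2]>44)&(P[:,2]<52)
c=plane('side',px[t],48)
print(cv2.minAreaRect(c[:,:2].astype(np.float32)),t.sum())
E
```

```text
[[-0.    -0.973  0.229]
 [-0.001  0.229  0.973]
 [-1.     0.    -0.001]]
((509.2300720214844, -279.55816650390625), (21.1627254486084, 50.58007049560547), 62.7779541015625) 114
((507.43157958984375, -281.27783203125), (20.96275520324707, 48.98434066772461), 64.0238265991211) 183
```

Request:
step_arm --pt "60 -62 0 0 0 0.02 0" --pt "120 -125 0 0 0 0.04 0" --pt "180 -190 0 0 0 0.06 0" --pt "240 -255 0 0 0 0.08 0" --pt "300 -320 -5 0 0 0.1 0" --pt "360 -385 -10 0 0 0.12 0" --pt "420 -450 -20 0 0 0.14 0" --pt "470 -510 -40 0 0 0.15 0" --force 60

```text
clock: 1.15
eef_pos: [484.5, 241.4, 215.0]
tcp_rot: [-2.132, 1.57, -0.641]
contact_force: [1.0, 0.8, -0.3]
opening: -0.001
```

Request:
step_arm --pt "35 -42 0 0 0 0 0" --pt "70 -84 0 0 0 0 0" --pt "100 -120 -10 0 0 0 0" --pt "130 -155 -20 0 0 0 0" --pt "130 -155 -25 0 0 0 0" --pt "130 -155 -25 0 0 0 0" --pt "130 -155 -25 0 0 0 0" --pt "130 -155 -25 0 0 0 0"

```text
clock: 2.15
eef_pos: [614.2, 87.3, 190.5]
tcp_rot: [-1.825, 1.57, -0.334]
contact_force: [0.3, 0.3, 0.6]
opening: 0.002
```

```bash
python3 - <<'E'
from h import *
s,im,d=grab('wrist'); save('w1.png',im); np.savez('/tmp/w1.npz',im=im,d=d,p=s['eef_pos'],q=s['tcp_rot'])
print(s['eef_pos'],Rot.from_euler('xyz',s['tcp_rot']).as_matrix().round(3))
E
```

```text
[614.1766616   87.31732338 190.49006839] [[ 0.001 -0.997  0.079]
 [-0.     0.079  0.997]
 [-1.    -0.001 -0.   ]]
```

View pics/w1.png

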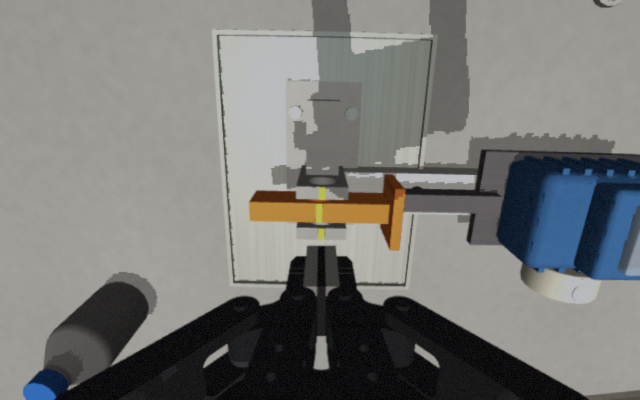

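The wrist view shows the ear stripes at about (322,193) and (321,235), with the tongue stripe at (319,213). The tongue is a little to -y. Next I measure the offset.

```bash
python3 - <<'E'
from h import *
f=np.load('/tmp/w1.npz'); im,d=f['im'],f['d']; s=dict(eef_pos=f['p'],tcp_rot=f['q'])
save('w1c.png',cv2.resize(im[160:260,240:420],None,fx=4,fy=4,interpolation=cv2.INTER_CUBIC))
H=hsv(im)
y=(H[...,0]>22)&(H[...,0]<36)&(H[...,1]>120)&(H[...,2]>90)
nn,lab,st,ce=cv2.connectedComponentsWithStats(y.astype(np.uint8))
for i in range(1,nn):
    if st[i,4]<8: continue
    print(st[i],ce[i].round(2)); px,P=cloud('wrist',d,s,lab==i); print(np.median(P,0).round(1), 'at z88',plane('wrist',[ce[i]],88,s).round(1),'z86',plane('wrist',[ce[i]],86,s).round(1))
o=(H[...,0]>8)&(H[...,0]<20)&(H[...,1]>140)&(H[...,2]>100)
px,P=cloud('wrist',d,s,o); t=(P[:,2]>82)&(P[:,2]<90)
px=px[t]; Q=plane('wrist',px,86,s); Q=Q[(Q[:,1]<120)]
rc=cv2.minAreaRect(Q[:,:2].astype(np.float32)); print(rc, cv2.boxPoints(rc).round(1))
E
```

```text
[319 187   6  13  66] [321.95 193.09]
[610.9  88.2  88.2] at z88 [[610.9  88.2  88. ]] z86 [[611.5  88.1  86. ]]
[315 203   8  20 143] [318.61 212.29]
[626.7  84.3  86.2] at z88 [[626.3  84.4  88. ]] z86 [[627.   84.3  86. ]]
[318 228   6  12  61] [320.85 233.2 ]
[644.   84.7  88.3] at z88 [[644.1  84.7  88. ]] z86 [[645.   84.6  86. ]]
((626.1506958007812, 75.28253936767578), (90.32185363769531, 16.67225456237793), 84.3310775756836) [[613.4  31.2]
 [630.   29.5]
 [638.9 119.4]
 [622.3 121. ]]
```

View pics/w1c.png

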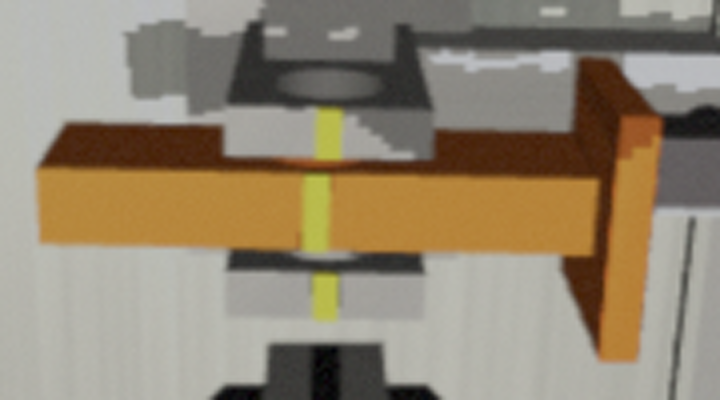

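Slide is about -2.1 mm and the bracket yaw about -0.10. I'll nudge from the tongue's free end towards +y.

Request:
step_arm --pt "2 -45 0 0 0 -0.02 0" --pt "4 -92 -20 0 0 -0.02 0" --pt "4 -92 -60 0 0 -0.02 0" --pt "4 -92 -100 0 0 -0.02 0" --pt "4 -92 -118 0 0 -0.02 0" --pt "4 -92 -118 0 0 -0.02 0" --pt "5 -87 -118 0 0 -0.02 0" --pt "5 -82 -118 0 0 -0.02 0"

```text
clock: 3.2
eef_pos: [620.5, 5.7, 74.1]
tcp_rot: [-1.575, 1.567, -0.103]
contact_force: [-0.5, -0.3, -0.3]
opening: -0.001
```

```bash
python3 - <<'E'
from h import *
s,im,d=grab('wrist'); save('w2.png',im); print(s['eef_pos'],s['contact_force'])
s,im,d=grab('side'); save('s2.png',cv2.resize(im[100:260,220:420],None,fx=4,fy=3.7,interpolation=cv2.INTER_CUBIC))
E
```

```text
[620.45932133   5.72885937  74.06578973] [-0.47397902 -0.30443006 -0.25492922]
```

View pics/w2.png

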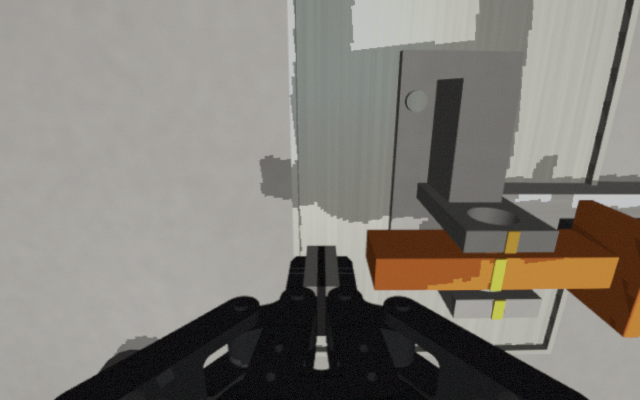

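View pics/s2.png

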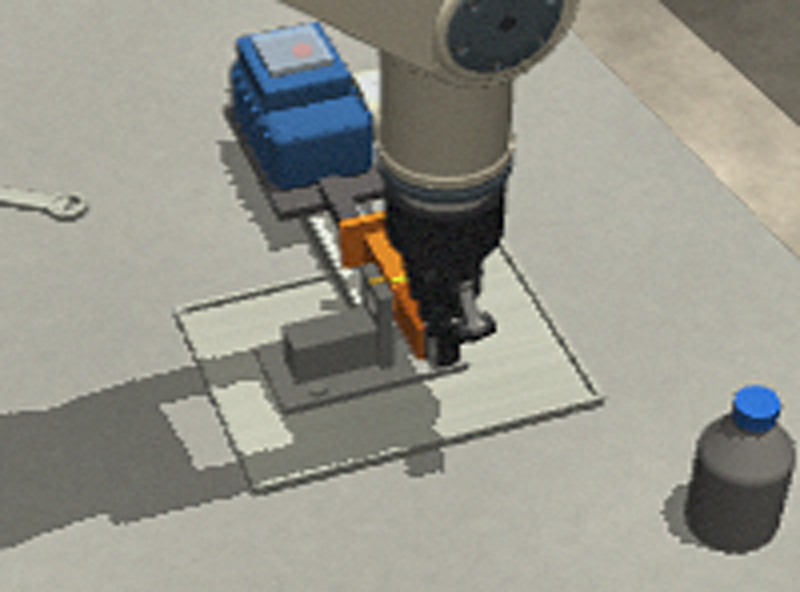

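The view shows the closed fingertips at (322,265) in line with the tongue's end face at (368,260), still clear by about 15–17 mm.

Request:
step_arm --pt "0 4 -2 0 0 0 0" --pt "1 8 -2 0 0 0 0" --pt "1 11 -2 0 0 0 0" --pt "1 13 -2 0 0 0 0" --pt "1.5 15 -2 0 0 0 0" --pt "1.6 16 -2 0 0 0 0" --pt "1.6 16 -2 0 0 0 0" --pt "1.6 16 -2 0 0 0 0"

```text
clock: 4.3
eef_pos: [621.7, 22.0, 71.6]
tcp_rot: [-1.555, 1.567, -0.082]
contact_force: [0.1, -4.4, 1.1]
opening: -0.003
```

```bash
python3 - <<'E'
from h import *
s,im,d=grab('wrist'); save('w3.png',cv2.resize(im[180:340,260:660],None,fx=2,fy=2)); print(s['eef_pos'],s['contact_force'])
E
```

```text
[621.68334573  21.96633231  71.6489484 ] [ 0.13566312 -4.41615799  1.10975398]
```

View pics/w3.png

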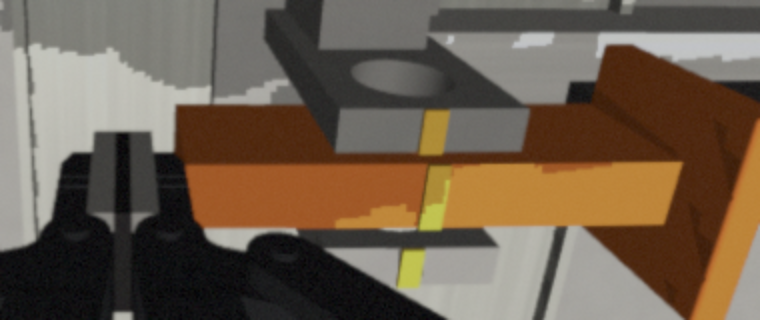

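```bash
cat >> h.py <<'E'
def stripes(im,s,lo=60):
    H=hsv(im)
    y=(H[...,0]>19)&(H[...,0]<36)&(H[...,1]>150)&(H[...,2]>lo)
    y=cv2.morphologyEx(y.astype(np.uint8),cv2.MORPH_OPEN,np.ones((2,2),np.uint8))
    nn,lab,st,ce=cv2.connectedComponentsWithStats(y)
    for i in range(1,nn):
        if st[i,4]<25: continue
        print(st[i],ce[i].round(1),'z88',plane('wrist',[ce[i]],88,s)[0,:2].round(1),'z86',plane('wrist',[ce[i]],86,s)[0,:2].round(1))
E
python3 - <<'E'
from h import *
s,im,d=grab('wrist'); stripes(im,s)
for p in [(447,242),(433,281)]:print(hsv(im)[p[1]-0,p[0]])
E
```

```text
[471 236  14  22 258] [477.4 246.4] z88 [611.2  88.5] z86 [612.3  89.5]
[470 264  17  32 269] [478.5 275.5] z88 [625.2  89.7] z86 [626.6  90.7]
[ 30   9 109]
[ 13 199 159]
```

```bash
python3 - <<'E'
from h import *
s=r.sense()
a=plane('wrist',[(477.5,245.7),(466,314)],88,s)[:,:2]; t=plane('wrist',[(477.3,278)],86,s)[0,:2]
u=(a[1]-a[0])/np.linalg.norm(a[1]-a[0]); print(a,t,u, np.linalg.norm(a[1]-a[0])); n=np.array([-u[1],u[0]]); print('slide',(t-a[0])@n)
n=np.array([.1,.995]); print('slide',(t-a.mean(0))@n)
E
```

```text
[[610.87637966  88.57801214]
 [644.67168652  85.23884846]] [627.77971935  90.26844307] [ 0.99515418 -0.09832675] 33.959870140924856
slide 3.3442898795901037
slide 3.3437813335945554
```

The tongue reads about +3.3 mm, so the finger's knuckle is wider than the pad. I'll back off, view it squarely from above, and correct from the rib side.

Request:
step_arm --pt "0 -6 0 0 0 0 0" --pt "0 -6 40 0 0 0 0" --pt "0 -6 90 0 0 0 0" --pt "-3 20 118 0 0 -0.02 0" --pt "-6 60 118 0 0 -0.02 0" --pt "-8 65 118 0 0 -0.02 0" --pt "-8 65 118 0 0 -0.02 0" --pt "-8 65 118 0 0 -0.02 0"

```text
clock: 5.4
eef_pos: [613.5, 86.1, 189.2]
tcp_rot: [-1.684, 1.568, -0.232]
contact_force: [0.1, 0.2, 0.2]
opening: -0.001
```

```bash
python3 - <<'E'
from h import *
s,im,d=grab('wrist'); print(s['eef_pos']);stripes(im,s); save('w4.png',cv2.resize(im[160:260,240:420],None,fx=4,fy=4,interpolation=cv2.INTER_CUBIC))
E
```

```text
[613.50600263  86.14166092 189.222735  ]
[323 189   4  13  43] [324.2 195. ] z88 [611.7  88.7] z86 [612.3  88.6]
[326 205   8  19 140] [329.4 213.9] z88 [627.5  90.9] z86 [628.2  90.9]
[323 230   4  10  29] [324.9 234.6] z88 [644.4  85.4] z86 [645.3  85.3]
```

View pics/w4.png

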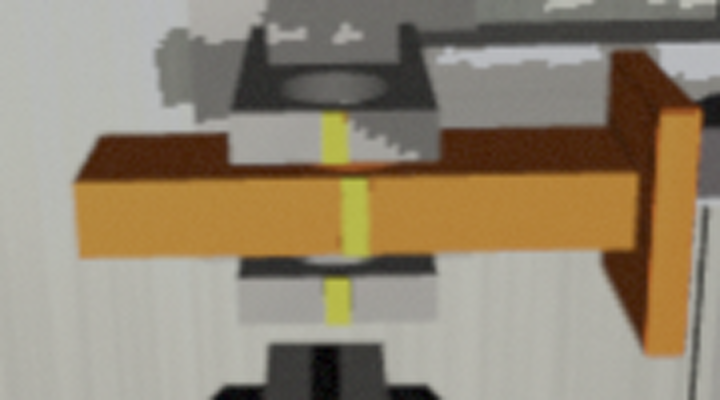

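Request:
step_arm --pt "12 50 0 0 0 0.02 0" --pt "24 100 -10 0 0 0.02 0" --pt "24 100 -60 0 0 0.02 0" --pt "24 100 -100 0 0 0.02 0" --pt "24 100 -103.6 0 0 0.02 0" --pt "23 90 -103.6 0 0 0.02 0" --pt "22 84 -103.6 0 0 0.02 0" --pt "22 81 -103.6 0 0 0.02 0"

```text
clock: 6.45
eef_pos: [636.5, 166.4, 87.3]
tcp_rot: [-1.456, 1.566, 0.014]
contact_force: [0.4, -0.6, 0.3]
opening: -0.002
```

```bash
python3 - <<'E'
from h import *
s,im,d=grab('wrist'); print(s['eef_pos'],s['contact_force']);save('w5.png',im)
E
```

```text
[636.45247682 166.37232405  87.33234705] [ 0.4203645  -0.61392215  0.34307498]
```

View pics/w5.png

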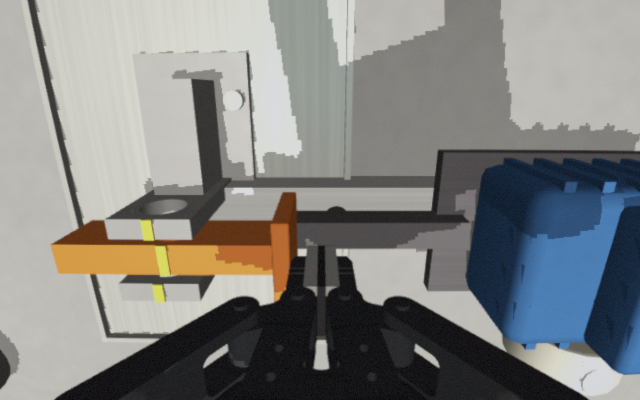

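The finger is just short of the rib at (285,245). Now I push 3.8 mm towards -y.

Request:
step_arm --pt "0 -1 -1.5 0 0 0 0" --pt "0 -2 -1.5 0 0 0 0" --pt "-0.3 -3 -1.5 0 0 0 0" --pt "-0.4 -3.9 -1.5 0 0 0 0" --pt "-0.4 -3.9 -1.5 0 0 0 0" --pt "0 4 -1.5 0 0 0 0" --pt "0 4 50 0 0 0 0" --pt "0 4 100 0 0 0 0"

```text
clock: 7.5
eef_pos: [635.3, 170.2, 187.0]
tcp_rot: [-2.253, 1.569, -0.782]
contact_force: [0.4, -0.6, 1.4]
opening: 0.002
```

Request:
step_arm --pt "-8 -25 20 0 0 0 0" --pt "-16 -55 20 0 0 0 0" --pt "-24 -85 20 0 0 0 0" --pt "-24 -85 15 0 0 0 0" --pt "-24 -85 15 0 0 0 0" --pt "-24 -85 15 0 0 0 0" --pt "-24 -85 15 0 0 0 0" --pt "-24 -85 15 0 0 0 0"

```text
clock: 8.5
eef_pos: [611.3, 85.6, 201.9]
tcp_rot: [-2.295, 1.569, -0.824]
contact_force: [0.7, -0.8, 0.1]
opening: 0.003
```

```bash
python3 - <<'E'
from h import *
s,im,d=grab('wrist'); print(s['eef_pos']);stripes(im,s); save('w6.png',cv2.resize(im[160:260,240:420],None,fx=4,fy=4,interpolation=cv2.INTER_CUBIC))
E
```

```text
[611.30322222  85.56411141 201.94525797]
[322 202   8  18 130] [325.4 210.7] z88 [626.7  87.3] z86 [627.5  87.3]
```

View pics/w6.png

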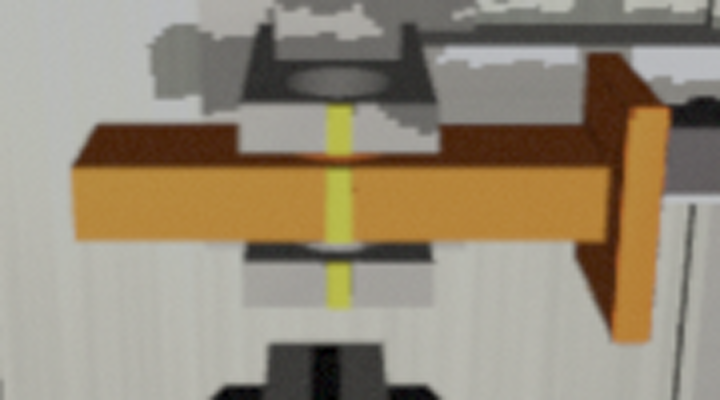

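The ears' stripes and the tongue's stripe now lie on one line: 339.5 / 338.5 / 339 in the 4x crop. On to the pin.

Request:
step_arm --pt "-15 -50 0 0 0 -0.05 50" --pt "-30 -105 0 0 0 -0.1 50" --pt "-45 -160 0 0 0 -0.17 50" --pt "-60 -215 0 0 0 -0.23 50" --pt "-75 -270 -10 0 0 -0.3 50" --pt "-90 -320 -20 0 0 -0.36 50" --pt "-103 -366 -30 0 0 -0.365 50" --pt "-103 -366 -30 0 0 -0.365 50"

```text
clock: 9.55
eef_pos: [507.0, -283.0, 171.3]
tcp_rot: [-2.773, 1.569, -1.671]
contact_force: [0.1, -0.2, -0.3]
opening: 0.589
```

```bash
python3 - <<'E'
from h import *
s=r.sense();print(s['eef_pos'],s['qvel'].round(2))
s,im,d=grab('wrist'); save('w7.png',im);np.savez('/tmp/w7.npz',im=im,d=d,p=s['eef_pos'],q=s['tcp_rot'])
H=hsv(im); red=((H[...,0]<6)|(H[...,0]>174))&(H[...,1]>120)&(H[...,2]>50)
px,P=cloud('wrist',d,s,red); t=(P[:,2]>44)&(P[:,2]<52)
c=plane('wrist',px[t],48,s)
rc=cv2.minAreaRect(c[:,:2].astype(np.float32)); print(rc,t.sum())
print(Rot.from_euler('xyz',s['tcp_rot']).as_matrix().round(3))
E
```

```text
[ 507.0333454  -283.02542008  171.32334528] [ 0.06 -0.02  0.    0.03  0.01  0.04]
((507.63092041015625, -280.7903137207031), (21.07404136657715, 50.050960540771484), 64.06136322021484) 1502
[[-0.    -0.892  0.451]
 [-0.002  0.451  0.892]
 [-1.    -0.001 -0.002]]
```

View pics/w7.png

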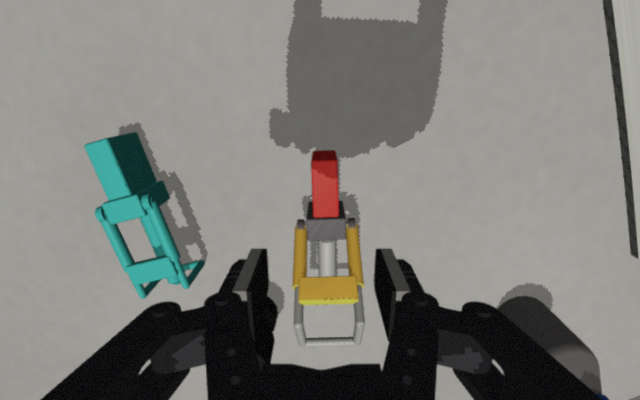

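The wrist view shows the red handle's top at (325,183), the hub at (326,225) and the raised yellow ring at (328,290). The turquoise look-alike is well clear at (130,210). The handle is at (507.6,-280.8), yaw -0.453; descending onto it.

Request:
step_arm --pt "1.5 1.8 -30 0 0 0.015 50" --pt "1.5 1.8 -70 0 0 0.015 50" --pt "1.5 1.8 -110 0 0 0.015 50" --pt "1.5 1.8 -140 0 0 0.015 50" --pt "1.5 1.8 -158 0 0 0.015 50" --pt "1.5 1.8 -163.3 0 0 0.015 50" --pt "1.5 1.8 -163.3 0 0 0.015 50" --pt "1.5 1.8 -163.3 0 0 0.015 50"

```text
clock: 10.6
eef_pos: [510.0, -280.0, 9.5]
tcp_rot: [-1.986, 1.568, -0.868]
contact_force: [1.4, -0.6, -0.6]
opening: 0.584
```

```bash
python3 - <<'E'
from h import *
s,im,d=grab('wrist'); print(s['eef_pos'],s['contact_force']);save('w8.png',im)
E
```

```text
[ 509.97613601 -280.04384682    9.47699341] [ 1.42316656 -0.62888655 -0.58331093]
```

View pics/w8.png

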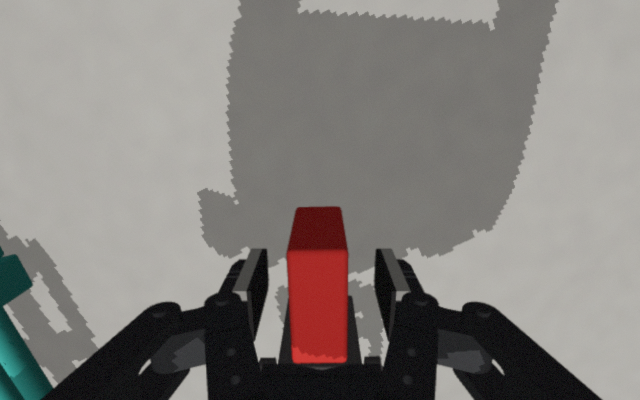

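The handle sits between the open pads (318,300). I close and lift.

Request:
step_arm --pt "0 0 -1 0 0 0 18" --pt "0 0 -1 0 0 0 18" --pt "0 0 -1 0 0 0 18" --pt "0 0 -1 0 0 0 18" --pt "0 0 5 0 0 0 18" --pt "0 0 25 0 0 0 18" --pt "0 0 50 0 0 0 18" --pt "0 0 85 0 0 0 18" --force 100

```text
clock: 11.65
eef_pos: [509.3, -279.7, 95.6]
tcp_rot: [-2.274, 1.569, -1.156]
contact_force: [1.1, -0.3, -3.7]
opening: 0.244
```

```bash
python3 - <<'E'
from h import *
s,im,d=grab('wrist'); print(s['eef_pos'],s['contact_force'],s['opening']*85.4);save('w9.png',im)
s,im,d=grab('side'); save('s9.png',cv2.resize(im[200:360,270:470],None,fx=4,fy=3.7,interpolation=cv2.INTER_CUBIC))
E
```

```text
[ 509.29463466 -279.74241464   95.63372305] [ 1.10873299 -0.32201851 -3.73956492] 20.853481889684453
```

View pics/w9.png

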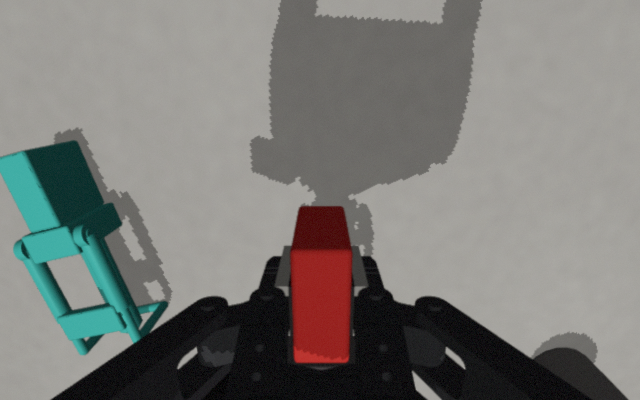

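View pics/s9.png

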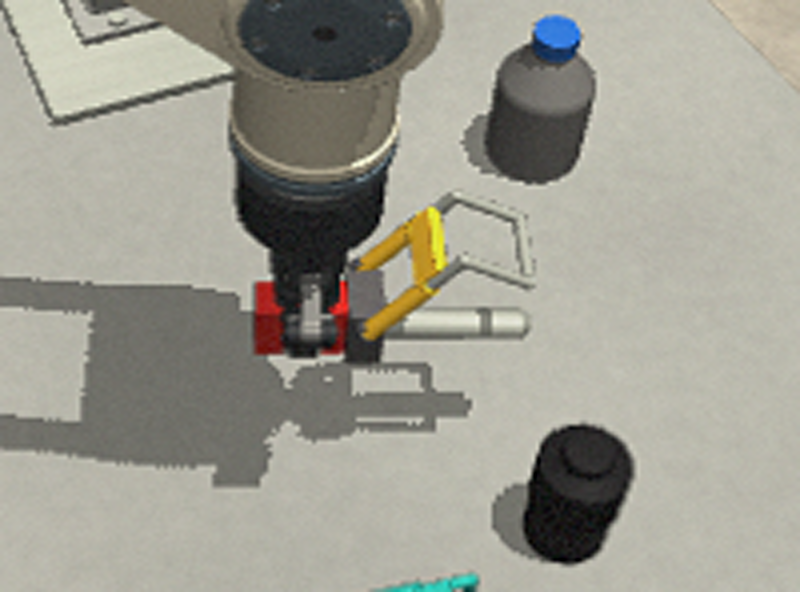

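The pin is held (21 mm opening), level in the side view, with its ring still up. I carry it to in front of the bracket.

Request:
step_arm --pt "-7 48 0 0 0 0.04 18" --pt "-14 96 0 0 0 0.09 18" --pt "-21 144 0 0 0 0.13 18" --pt "-28 192 0 0 0 0.18 18" --pt "-35 240 0 0 0 0.22 18" --pt "-42 290 0 0 0 0.27 18" --pt "-49 340 -5 0 0 0.31 18" --pt "-53 383 -10 0 0 0.353 18"

```text
clock: 12.75
eef_pos: [458.4, 103.3, 88.9]
tcp_rot: [-1.736, 1.562, -0.262]
contact_force: [1.0, 0.3, -3.5]
opening: 0.246
```

Request:
step_arm --pt "0 0 -15 0 0 0 18" --pt "0 0 -20 0 0 0 18" --pt "0 0 -20 0 0 0 18" --pt "0 0 -20 0 0 0 18" --pt "0 0 -20 0 0 0 18" --pt "0 0 -20 0 0 0 18" --pt "0 0 -20 0 0 0 18" --pt "0 0 -20 0 0 0 18"

```text
clock: 13.75
eef_pos: [458.4, 103.3, 68.9]
tcp_rot: [-1.728, 1.561, -0.255]
contact_force: [0.5, -0.7, -4.1]
opening: 0.24
```

```bash
python3 - <<'E'
from h import *
for n in ['side','top','wrist']:
    s,im,d=grab(n); np.savez(f'/tmp/{n}10.npz',im=im,d=d,p=s['eef_pos'],q=s['tcp_rot'])
    c={'side':(120,250),'top':(140,240),'wrist':(110,230)}[n]
    if n=='wrist': save('w10.png',im)
    else: save(n+'10.png',cv2.resize(im[c[0]:c[0]+120,c[1]:c[1]+160],None,fx=5,fy=5,interpolation=cv2.INTER_CUBIC))
print(s['eef_pos'],s['contact_force'],s['opening']*85.4, Rot.from_euler('xyz',s['tcp_rot']).as_matrix().round(3))
E
```

```text
[458.36979118 103.31037051  68.89697245] [ 1.0303995  -0.71097099 -3.04534755] 21.004295094637303 [[ 0.009 -0.995  0.097]
 [-0.002  0.097  0.995]
 [-1.    -0.009 -0.001]]
```

View pics/side10.png

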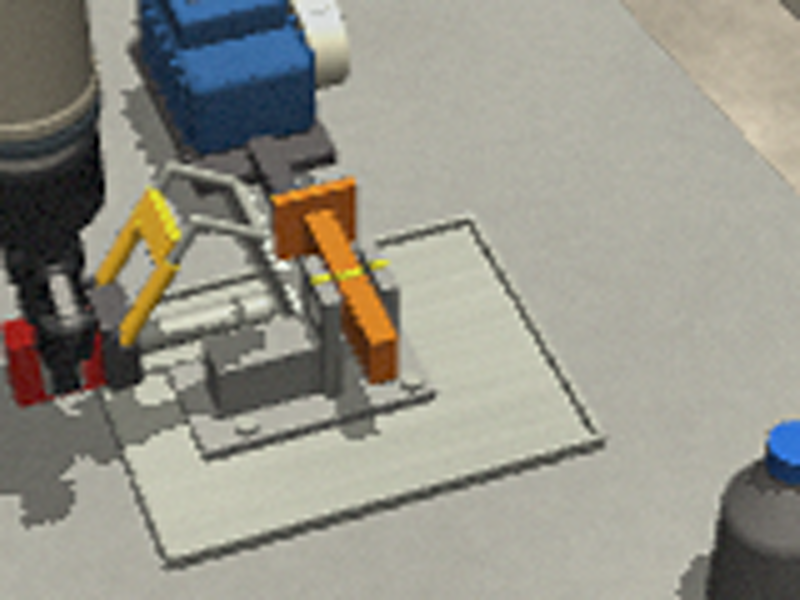

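View pics/top10.png

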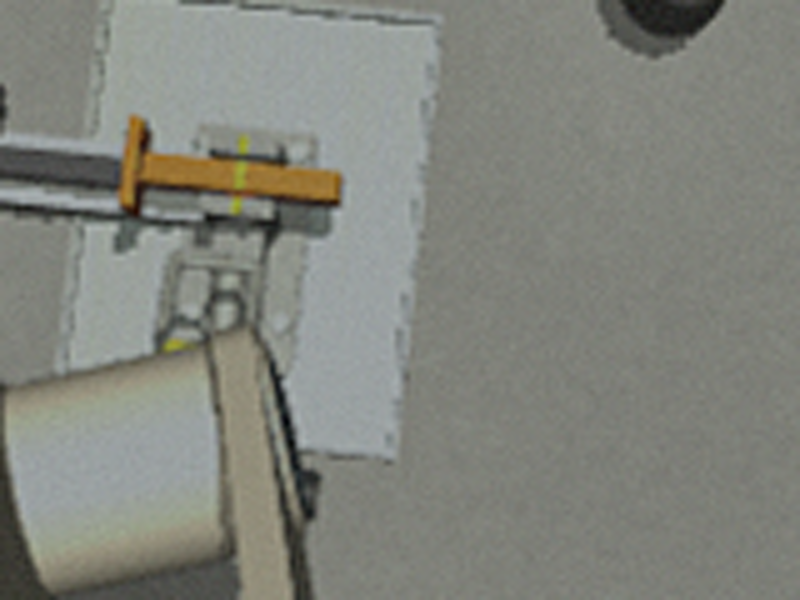

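View pics/w10.png

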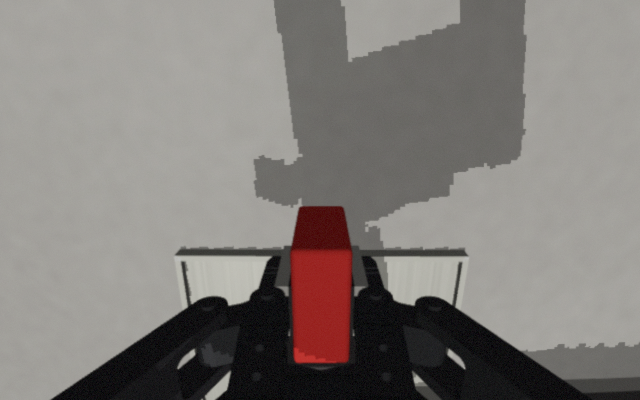

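```bash
python3 - <<'E'
from h import *
f=np.load('/tmp/side10.npz'); im,d=f['im'],f['d']; H=hsv(im)
O=np.array([605.6,88.65,70]); B=np.array([[.995,-.1,0],[.1,.995,0],[0,0,1]])
px,P=cloud('side',d); Q=(P-O)@B.T
box=(px[:,0]>265)&(px[:,0]<335)&(px[:,1]>150)&(px[:,1]<215)
# ear/tongue features in side cloud
y=(H[...,0]>20)&(H[...,0]<34)&(H[...,1]>120)&(H[...,2]>90)
nn,lab,st,ce=cv2.connectedComponentsWithStats(y.astype(np.uint8))
for i in range(1,nn):
    if st[i,4]<5: continue
    w=plane('side',[ce[i]],87.3)[0]; print('stripe',ce[i].round(1),st[i,4],((w-O)@B.T).round(1))
# pin points
m=box&(Q[:,0]>-100)&(Q[:,0]<-20)&(abs(Q[:,1])<20)&(Q[:,2]>-5)&(Q[:,2]<28)
q=Q[m]
for a in range(-100,-20,8):
    t=(q[:,0]>=a)&(q[:,0]<a+8)
    if t.sum()>3: print(a,t.sum(),q[t].min(0).round(1),q[t].max(0).round(1), np.median(q[t],0).round(1))
E
```

```text
stripe [278.4 171.4] 183 [-82.3  52.8  17.3]
stripe [317.2 174.6] 20 [15.5  3.  17.3]
stripe [325.3 172.4] 7 [40.   3.5 17.3]
-100 17 [-99.5  -8.2   5.3] [-92.1   4.8  20.1] [-95.2  -4.4  13.5]
-92 18 [-91.8  -8.3   4.6] [-84.2   4.5  22.5] [-87.8  -5.2  15. ]
-84 19 [-84.   -9.3   7.2] [-76.2   5.1  19.9] [-79.7  -6.2  15.6]
-76 15 [-74.7 -10.4   5. ] [-68.4   5.9  19.2] [-72.2  -2.4  16.7]
-68 20 [-67.6 -10.1   6.1] [-60.2   9.   20.4] [-64.3  -4.3  15.5]
-60 17 [-59.3  -9.7   6.6] [-52.1  11.6  20.8] [-55.7  -5.6  14.5]
-52 16 [-51.2  -9.8   5.9] [-44.9   7.2  20.6] [-48.5  -2.9  14.8]
-44 21 [-44.   -9.9   0.9] [-36.3   5.4  21.9] [-40.4  -3.7  16.4]
-36 16 [-35.8  -9.3   6.5] [-28.6   5.   19.3] [-32.3  -5.   15. ]
-28 6 [-27.7  -6.1  11.4] [-23.1   7.6  17.1] [-26.1  -0.4  13.3]
```

```bash
python3 - <<'E'
from h import *
from scipy.optimize import least_squares
f=np.load('/tmp/side10.npz'); im,d=f['im'],f['d']
O=np.array([605.6,88.65,70]); B=np.array([[.995,-.1,0],[.1,.995,0],[0,0,1]])
px,P=cloud('side',d); Q=(P-O)@B.T
m=(Q[:,0]>-100)&(Q[:,0]<-30)&(abs(Q[:,1])<14)&(Q[:,2]>0)&(Q[:,2]<26)&(px[:,0]>265)&(px[:,0]<335)
q=Q[m]
fn=lambda p:np.hypot(q[:,1]-p[0]-p[2]*(q[:,0]+65)/65,q[:,2]-p[1]-p[3]*(q[:,0]+65)/65)-9
r_=least_squares(fn,[0,8,0,0],loss='soft_l1'); print(r_.x,len(q),np.abs(r_.fun).mean())
# ear top centre / near ear in side cloud: ear tops
e=Q[(Q[:,2]>14)&(Q[:,2]<22)&(abs(Q[:,1])<30)&(Q[:,0]>-3)&(Q[:,0]<46)]
n=e[(e[:,0]<10)]; print(len(n),n.min(0),n.max(0)); fr=e[e[:,0]>34]; print(len(fr),fr.min(0) ,fr.max(0))
E
```

```text
[ 0.90282656 10.07564839 -1.06659266 -0.48449941] 156 1.4874499069427567
41 [ -1.17559744 -19.45721765  14.07727978] [ 9.26048946 22.42452233 21.83418043]
35 [ 34.06412434 -19.7975674   15.68158537] [44.43754825 20.18776326 20.73936602]
```

Measured: the pin lies within about 1 mm laterally of the hole line and needs to come down about 8.5 mm. I lower it and enter gently.

Request:
step_arm --pt "0 0 -5 0 0 0 18" --pt "0 0 -8.5 0 0 0 18" --pt "0 0 -8.5 0 0 0 18" --pt "10 -1 -8.5 0 0 0 18" --pt "18 -1.8 -8.5 0 0 0 18" --pt "24 -2.4 -8.5 0 0 0 18" --pt "27 -2.7 -8.5 0 0 0 18" --pt "27 -2.7 -8.5 0 0 0 18"

```text
clock: 14.9
eef_pos: [485.5, 100.6, 60.3]
tcp_rot: [-1.733, 1.562, -0.26]
contact_force: [0.4, -0.3, -3.5]
opening: 0.244
```

```bash
python3 - <<'E'
from h import *
s,im,d=grab('side'); np.savez(f'/tmp/side11.npz',im=im,d=d)
save('side11.png',cv2.resize(im[130:230,270:350],None,fx=6,fy=6,interpolation=cv2.INTER_CUBIC))
print(s['eef_pos'],s['contact_force'],s['wrist_torque'])
s,im,d=grab('top'); save('top11.png',cv2.resize(im[150:230,250:330],None,fx=6,fy=6,interpolation=cv2.INTER_CUBIC))
E
```

```text
[485.482594   100.56809766  60.33562296] [ 0.41978183 -0.25051218 -3.50696034] [-0.00236951  0.05768835 -0.03696791]
```

View pics/side11.png

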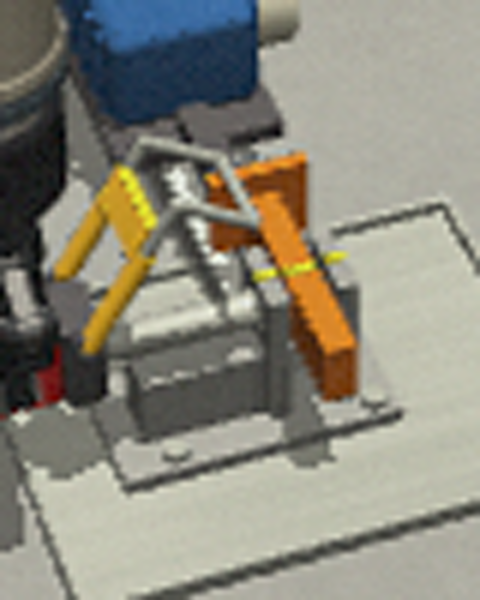

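View pics/top11.png

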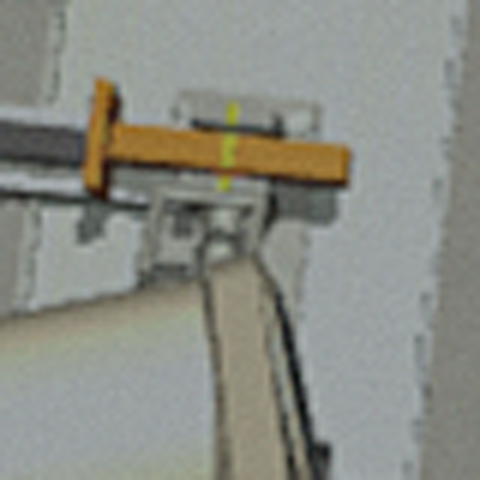

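The tip is entering the hole with no side force. I continue 40 mm.

Request:
step_arm --pt "6 -0.6 0 0 0 0 18" --pt "12 -1.2 0 0 0 0 18" --pt "18 -1.8 0 0 0 0 18" --pt "24 -2.4 0 0 0 0 18" --pt "30 -3 0 0 0 0 18" --pt "36 -3.6 0 0 0 0 18" --pt "40 -4 0 0 0 0 18" --pt "40 -4 0 0 0 0 18"

```text
clock: 16.0
eef_pos: [525.4, 96.5, 60.3]
tcp_rot: [-1.743, 1.562, -0.27]
contact_force: [0.3, -0.1, -3.8]
opening: 0.245
```

Request:
step_arm --pt "6 -0.6 0 0 0 0 18" --pt "12 -1.2 0 0 0 0 18" --pt "18 -1.8 0 0 0 0 18" --pt "24 -2.4 0 0 0 0 18" --pt "29 -2.9 0 0 0 0 18" --pt "32 -3.2 0 0 0 0 18" --pt "34 -3.4 0 0 0 0 18" --pt "34 -3.4 0 0 0 0 18"

```text
clock: 17.0
eef_pos: [559.4, 93.1, 60.3]
tcp_rot: [-1.745, 1.562, -0.272]
contact_force: [-1.0, -0.8, -3.5]
opening: 0.245
```

```bash
python3 - <<'E'
from h import *
s,im,d=grab('side'); np.savez(f'/tmp/side12.npz',im=im,d=d)
save('side12.png',cv2.resize(im[130:230,270:350],None,fx=6,fy=6,interpolation=cv2.INTER_CUBIC))
print(s['eef_pos'],s['contact_force'],s['wrist_torque'])
E
```

```text
[559.365124    93.14279781  60.25065402] [-0.96579905 -0.78930482 -3.5279528 ] [0.02529322 0.09690527 0.0245392 ]
```

View pics/side12.png

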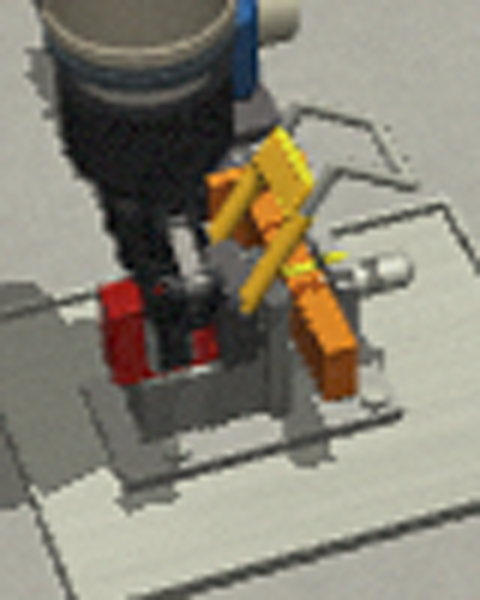

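The pin is through both ears, with its tip showing beyond at (405,270) in the crop. I creep up to the shoulder.

Request:
step_arm --pt "0.5 0 0 0 0 0 18" --pt "1 -0.1 0 0 0 0 18" --pt "1.5 -0.1 0 0 0 0 18" --pt "2 -0.2 0 0 0 0 18" --pt "2.5 -0.2 0 0 0 0 18" --pt "3 -0.3 0 0 0 0 18" --pt "3.5 -0.3 0 0 0 0 18" --pt "3.5 -0.3 0 0 0 0 18"

```text
clock: 18.05
eef_pos: [562.5, 92.8, 60.2]
tcp_rot: [-1.768, 1.562, -0.295]
contact_force: [0.1, 0.1, -2.9]
opening: 0.248
```

Request:
step_arm --pt "0.5 0 0 0 0 0 18" --pt "1 -0.1 0 0 0 0 18" --pt "1.3 -0.1 0 0 0 0 18" --pt "1.6 -0.2 0 0 0 0 18" --pt "2 -0.2 0 0 0 0 18" --pt "2.5 -0.25 0 0 0 0 18" --pt "2.5 -0.25 0 0 0 0 18" --pt "2.5 -0.25 0 0 0 0 18"

```text
clock: 19.05
eef_pos: [562.5, 92.7, 59.7]
tcp_rot: [-2.133, 1.567, -0.66]
contact_force: [-11.1, 2.8, 2.1]
opening: 0.241
```

Shoulder contact shows as -11 N along the push and the TCP has stopped. I check in the side view before letting go.

```bash
python3 - <<'E'
from h import *
s,im,d=grab('side'); np.savez(f'/tmp/side13.npz',im=im,d=d)
save('side13.png',cv2.resize(im[130:230,270:350],None,fx=6,fy=6,interpolation=cv2.INTER_CUBIC))
print(s['eef_pos'],s['contact_force'],Rot.from_euler('xyz',s['tcp_rot']).as_matrix().round(3))
O=np.array([605.6,88.65,70]); B=np.array([[.995,-.1,0],[.1,.995,0],[0,0,1]])
px,P=cloud('side',d); Q=(P-O)@B.T
m=(Q[:,0]>46)&(Q[:,0]<100)&(abs(Q[:,1])<14)&(Q[:,2]>-8)&(Q[:,2]<16)
print('tip',np.percentile(Q[m],[90,95,98,99.5],axis=0).round(1),m.sum())
H=hsv(im);o=(H[...,0]>8)&(H[...,0]<19)&(H[...,1]>150)&(H[...,2]>100)
print('tip px expect',proj('side',O+B.T@np.array([82,0,0])))
E
```

```text
[562.53565575  92.69615469  59.72716614] [-11.13666598   2.79928951   2.05494684] [[ 0.003 -0.995  0.098]
 [-0.003  0.098  0.995]
 [-1.    -0.003 -0.002]]
tip [[75.7  2.7 10. ]
 [77.9  3.6 10.7]
 [79.   5.  11.5]
 [80.6  5.9 11.6]] 65
tip px expect [[339.4812251  174.08661806]]
```

View pics/side13.png

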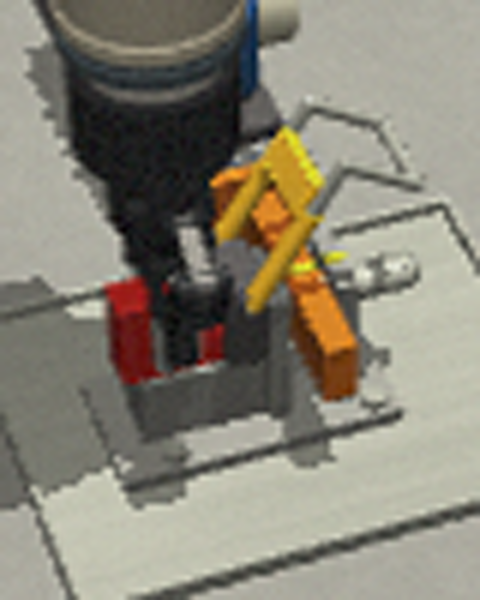

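The tip is at about (339.7,175), where (339.5,174) is expected, so the pin is home with the ring open. I release and rise.

Request:
step_arm --pt "-1 0 0 0 0 0 45" --pt "-1 0 0 0 0 0 45" --pt "-1 0 0 0 0 0 45" --pt "-1 0 3 0 0 0 45" --pt "-1 0 20 0 0 0 45" --pt "-1 0 60 0 0 0 45" --pt "-1 0 110 0 0 0 20" --pt "-1 0 160 0 0 0 0"

```text
clock: 20.1
eef_pos: [561.5, 92.7, 222.5]
tcp_rot: [-1.978, 1.566, -0.505]
contact_force: [1.1, 0.1, 0.2]
opening: 0.113
```

Request:
step_arm --pt "20 -2 20 0 0 0 0" --pt "50 -5 30 0 0 0 0" --pt "62 -6 30 0 0 0 0" --pt "62 -6 30 0 0 0 0" --pt "62 -6 30 0 0 0 0" --pt "62 -6 30 0 0 0 0" --pt "62 -6 30 0 0 0 0" --pt "62 -6 30 0 0 0 0"

```text
clock: 21.1
eef_pos: [623.3, 86.7, 252.6]
tcp_rot: [-1.991, 1.566, -0.518]
contact_force: [-0.1, 0.3, -0.1]
opening: -0.003
```

```bash
python3 - <<'E'
from h import *
s,im,d=grab('wrist'); print(s['eef_pos'],s['contact_force']);save('w14.png',im); np.savez('/tmp/w14.npz',im=im,d=d,p=s['eef_pos'],q=s['tcp_rot'])
H=hsv(im)
O=np.array([605.6,88.65,70]); B=np.array([[.995,-.1,0],[.1,.995,0],[0,0,1]])
y=(H[...,0]>19)&(H[...,0]<36)&(H[...,1]>120)&(H[...,2]>70)
nn,lab,st,ce=cv2.connectedComponentsWithStats(y.astype(np.uint8))
for i in range(1,nn):
    if st[i,4]<25: continue
    px,P=cloud('wrist',d,s,lab==i);Q=(P-O)@B.T; print(st[i],ce[i].round(1),np.median(Q,0).round(1),np.percentile(Q,5,axis=0).round(1),np.percentile(Q,95,axis=0).round(1))
s,im,d=grab('side'); save('side14.png',cv2.resize(im[120:220,260:360],None,fx=5,fy=5,interpolation=cv2.INTER_CUBIC))
E
```

```text
[623.31831575  86.74752335 252.55041621] [-0.05933579  0.29989382 -0.06886612]
[ 288  147   68   64 2432] [320.9 185.4] [14.4 -0.5 73.2] [ -7.6 -24.9  31.3] [25.  23.9 85.9]
[320 161   5   8  36] [321.8 164.6] [ 6.5  0.2 18.3] [ 3.1 -1.6 17. ] [ 9.6  2.1 19.1]
```

View pics/w14.png

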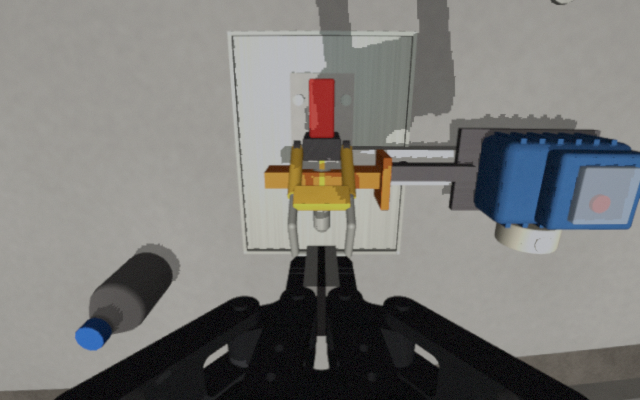

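View pics/side14.png

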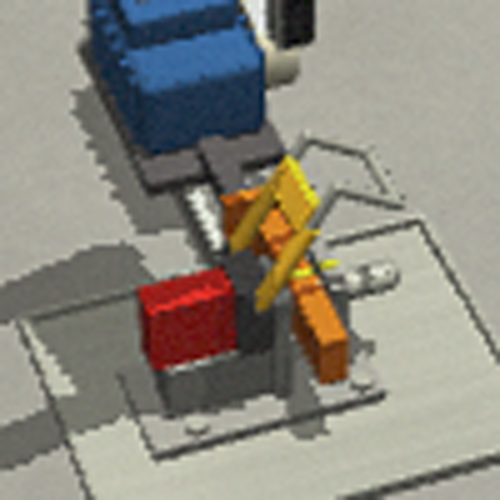

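The wrist view shows the pin seated and the ring's yellow plate at (322,200), about 0.95 rad. Measured in the bracket frame, the far edge of the plate is at x≈25, z≈86. I approach it with closed fingers.

Request:
step_arm --pt "4 -0.3 -30 0 0 0 0" --pt "7 -0.5 -60 0 0 0 0" --pt "7 -0.5 -80 0 0 0 0" --pt "7 -0.5 -87.5 0 0 0 0" --pt "7 -0.5 -90 0 0 0 0" --pt "7 -0.5 -92 0 0 0 0" --pt "7 -0.5 -94 0 0 0 0" --pt "7 -0.5 -94 0 0 0 0"

```text
clock: 22.2
eef_pos: [630.5, 86.2, 158.9]
tcp_rot: [-1.924, 1.566, -0.451]
contact_force: [-0.5, 0.1, -0.5]
opening: -0.002
```

```bash
python3 - <<'E'
from h import *
s,im,d=grab('side'); save('side15.png',cv2.resize(im[110:210,260:360],None,fx=5,fy=5,interpolation=cv2.INTER_CUBIC)); print(s['eef_pos'],s['contact_force'])
E
```

```text
[630.5425158   86.2297633  158.88038953] [-0.50423109  0.08832782 -0.46076599]
```

View pics/side15.png

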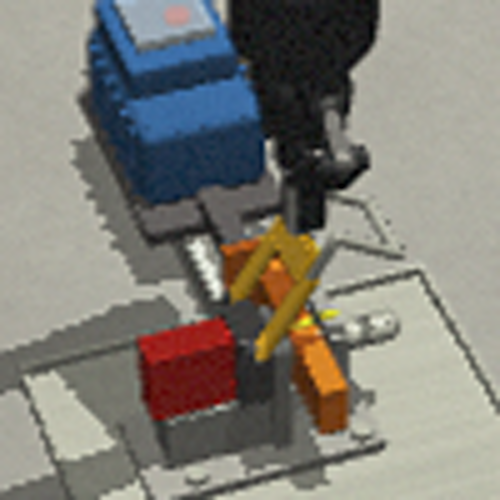

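The fingertip is just over the plate. I press down along its arc.

Request:
step_arm --pt "2 -0.2 -5 0 0 0 0" --pt "5 -0.5 -9 0 0 0 0" --pt "8 -0.8 -14 0 0 0 0" --pt "11 -1.1 -19 0 0 0 0" --pt "14 -1.4 -24 0 0 0 0" --pt "17 -1.7 -29 0 0 0 0" --pt "19 -1.9 -33 0 0 0 0" --pt "19 -1.9 -33 0 0 0 0"

```text
clock: 23.25
eef_pos: [648.8, 84.2, 124.9]
tcp_rot: [-2.242, 1.567, -0.77]
contact_force: [0.2, 0.0, -0.1]
opening: -0.0
```

```bash
python3 - <<'E'
from h import *
s,im,d=grab('side'); save('side16.png',cv2.resize(im[110:210,260:360],None,fx=5,fy=5,interpolation=cv2.INTER_CUBIC)); print(s['eef_pos'],s['contact_force'])
E
```

```text
[648.76662641  84.24342611 124.87016176] [ 0.17852919  0.04402319 -0.05225434]
```

View pics/side16.png

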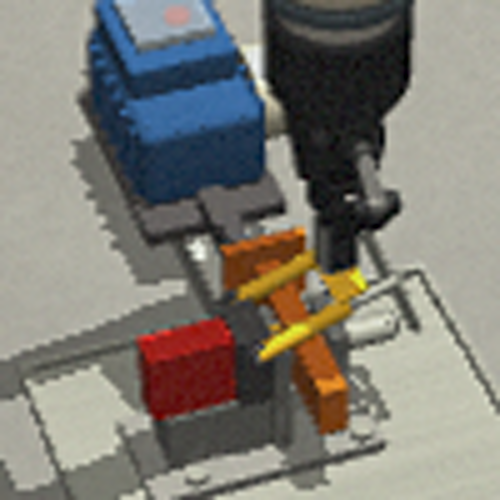

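The ring is down to roughly 0.3 rad and following the finger. Now the snap section.

Request:
step_arm --pt "2 -0.2 -5 0 0 0 0" --pt "3 -0.3 -9 0 0 0 0" --pt "4 -0.4 -13 0 0 0 0" --pt "5 -0.5 -17 0 0 0 0" --pt "6 -0.6 -20 0 0 0 0" --pt "7 -0.7 -22 0 0 0 0" --pt "7 -0.7 -23 0 0 0 0" --pt "7 -0.7 -23 0 0 0 0"

```text
clock: 24.3
eef_pos: [655.8, 83.6, 102.1]
tcp_rot: [-2.193, 1.567, -0.72]
contact_force: [-0.1, -1.0, -0.3]
opening: 0.001
```

```bash
python3 - <<'E'
from h import *
s,im,d=grab('side'); save('side17.png',cv2.resize(im[110:210,260:360],None,fx=5,fy=5,interpolation=cv2.INTER_CUBIC)); print(s['eef_pos'],s['contact_force'])
E
```

```text
[655.81360878  83.56475924 102.05552441] [-0.08559497 -0.99873236 -0.32125879]
```

View pics/side17.png

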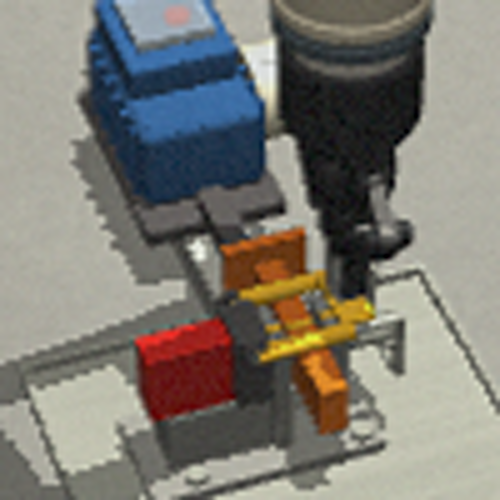

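The ring looks shut, and the force is about zero at z = 102. I press a bit further to meet the stop.

Request:
step_arm --pt "0 0 -1 0 0 0 0" --pt "0 0 -2 0 0 0 0" --pt "0 0 -3 0 0 0 0" --pt "0 0 -3.5 0 0 0 0" --pt "0 0 -4 0 0 0 0" --pt "0 0 -4 0 0 0 0" --pt "0 0 -4 0 0 0 0" --pt "0 0 -4 0 0 0 0"

```text
clock: 25.35
eef_pos: [657.4, 83.6, 99.8]
tcp_rot: [-1.815, 1.564, -0.343]
contact_force: [0.3, -1.4, 10.3]
opening: 0.0
```

Request:
step_arm --pt "-1.5 0 -2 0 0 0 0" --pt "-1.5 0 -3 0 0 0 0" --pt "-1.5 0 -4 0 0 0 0" --pt "-1.5 0 -5 0 0 0 0" --pt "-1.5 0 -5 0 0 0 0" --pt "-1.5 0 -5 0 0 0 0" --pt "-1.5 0 -5 0 0 0 0" --pt "-1.5 0 -5 0 0 0 0"

```text
clock: 26.35
eef_pos: [657.8, 83.8, 99.0]
tcp_rot: [-1.64, 1.56, -0.167]
contact_force: [-5.6, -1.3, 30.9]
opening: -0.002
```

```bash
python3 - <<'E'
from h import *
s,im,d=grab('side'); save('side18.png',cv2.resize(im[110:210,260:360],None,fx=5,fy=5,interpolation=cv2.INTER_CUBIC)); print(s['eef_pos'],s['contact_force'])
E
```

```text
[657.77268585  83.77902112  98.96510922] [-5.64769511 -1.27693634 30.93358684]
```

View pics/side18.png

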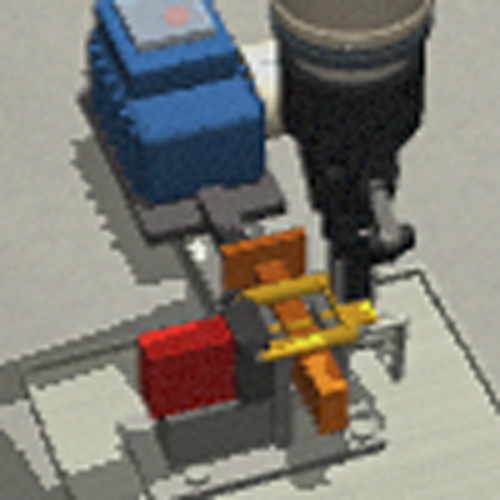

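At 31 N it meets a hard stop. I lift off and inspect.

Request:
step_arm --pt "0 0 10 0 0 0 0" --pt "0 0 40 0 0 0 0" --pt "0 0 80 0 0 0 0" --pt "-10 0 110 0 0 0 0" --pt "-25 0 120 0 0 0 0" --pt "-35 0 120 0 0 0 0" --pt "-35 0 120 0 0 0 0" --pt "-35 0 120 0 0 0 0"

```text
clock: 27.4
eef_pos: [622.4, 83.7, 217.8]
tcp_rot: [-1.688, 1.561, -0.215]
contact_force: [-1.5, 0.4, -0.3]
opening: -0.002
```

```bash
python3 - <<'E'
from h import *
s,im,d=grab('wrist'); print(s['eef_pos'],s['contact_force']);save('w19.png',cv2.resize(im[60:310,180:480],None,fx=2.4,fy=2.4,interpolation=cv2.INTER_CUBIC))
H=hsv(im)
O=np.array([605.6,88.65,70]); B=np.array([[.995,-.1,0],[.1,.995,0],[0,0,1]])
px,P=cloud('wrist',d,s);Q=(P-O)@B.T; h=hsv(im)[px[:,1],px[:,0]]
y=(h[:,0]>19)&(h[:,0]<36)&(h[:,1]>120)&(h[:,2]>60)
pl=Q[y&(Q[:,0]>40)&(Q[:,0]<60)&(Q[:,2]>20)]; print('plate',np.median(pl,0),np.percentile(pl,[5,95],axis=0).round(1))
ar=Q[y&(abs(abs(Q[:,1])-22)<6)&(Q[:,2]>20)&(Q[:,0]>-8)&(Q[:,0]<38)]; print('arms slope',np.polyfit(ar[:,0],ar[:,2],1),len(ar))
st=Q[(Q[:,0]>64)&(Q[:,0]<82)&(abs(Q[:,1])<30)&(Q[:,2]>-30)]; print('wire/tip',len(st),np.percentile(st,[2,50,98],axis=0).round(1))
s,im,d=grab('side'); save('side19.png',cv2.resize(im[130:220,270:360],None,fx=6,fy=6,interpolation=cv2.INTER_CUBIC))
s,im,d=grab('top'); save('top19.png',im)
E
```

```text
[622.43662382  83.715996   217.83535652] [-1.46363403  0.43195117 -0.25402576]
plate [ 4.83650955e+01 -3.34529897e-02  3.06804339e+01] [[ 40.7 -20.2  29.3]
 [ 56.9  20.3  31.8]]
arms slope [7.66311442e-05 2.83141592e+01] 1307
wire/tip 312 [[ 64.3 -25.1   1.6]
 [ 71.9  -0.5  25.4]
 [ 79.3  24.5  28.1]]
```

View pics/w19.png

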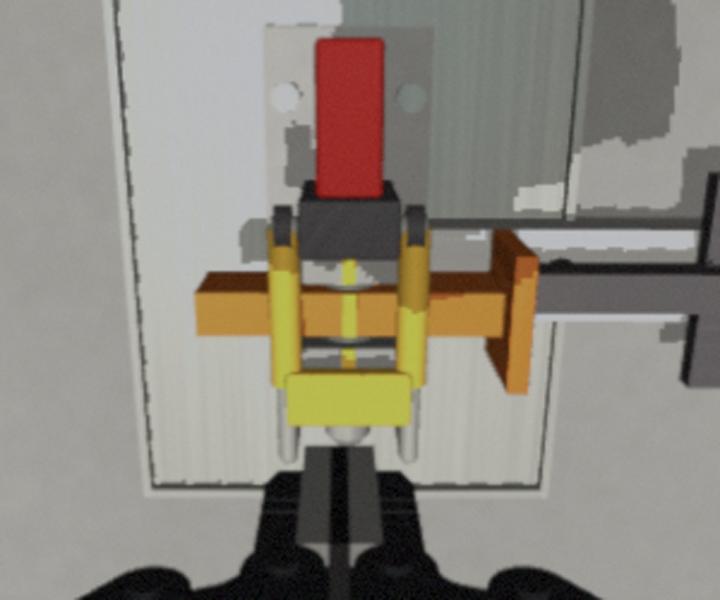

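View pics/side19.png

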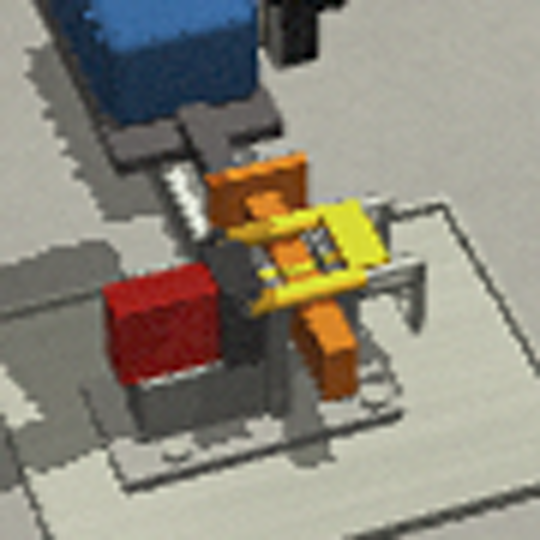

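View pics/top19.png

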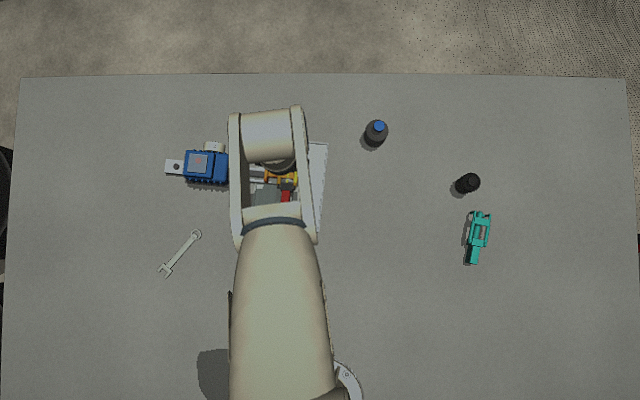

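```bash
python3 - <<'E'
from h import *
O=np.array([605.6,88.65,70]); B=np.array([[.995,-.1,0],[.1,.995,0],[0,0,1]])
s,im,d=grab('wrist')
px,P=cloud('wrist',d,s);Q=(P-O)@B.T; h=hsv(im)[px[:,1],px[:,0]]
red=((h[:,0]<6)|(h[:,0]>174))&(h[:,1]>120)&(h[:,2]>50)&(Q[:,2]>20)
zt=np.median(Q[red][:,2]); print('handle top z',zt)
W=(plane('wrist',px[red],70+zt,s)-O)@B.T; rc=cv2.minAreaRect(W[:,:2].astype(np.float32)); print(rc, W.min(0),W.max(0))
yl=(h[:,0]>19)&(h[:,0]<36)&(h[:,1]>120)&(h[:,2]>60)&(abs(Q[:,1])<18)&(Q[:,2]>27)
W=(plane('wrist',px[yl],70+30.7,s)-O)@B.T; print('plate x',np.percentile(W[:,0],[1,99]))
m=(Q[:,0]>-8)&(Q[:,0]<14)&(abs(Q[:,1])<3)
for a in sorted(set(px[m][:,1])):
    t=m&(px[:,1]==a); print(a,Q[t].mean(0).round(1))
E
```

```text
handle top z 27.738406999777425
((-46.05747985839844, -0.42705821990966797), (21.13225746154785, 49.0853157043457), 89.14496612548828) [-70.4748198  -11.30523054  27.738407  ] [-21.66284663  10.11793302  27.738407  ]
plate x [-5.42865635 57.36650584]
159 [-7.7  0.5 29.2]
160 [-7.   0.1 29.7]
161 [-6.2  0.1 29.5]
162 [-5.4  0.1 29.6]
163 [-4.5  0.1 29.4]
164 [-3.7  0.1 29.3]
165 [-3.1  0.1 30.1]
166 [-2.2  0.1 29.7]
167 [-1.2  0.1 29.1]
168 [ 2.1 -0.1 18.5]
169 [ 3.2 -0.1 17.7]
170 [ 3.9 -0.1 18. ]
171 [ 4.7 -0.1 18.2]
172 [ 5.6 -0.1 18.2]
173 [ 6.4 -0.1 18.5]
174 [ 7.2 -0.1 18.5]
175 [ 8.2 -0.1 18.2]
176 [ 9.  -0.1 18.4]
177 [10.  -0.1 17.9]
178 [13.9 -0.8  6.8]
181 [13.9 -0.  16.4]
246 [  6.6   0.  152.1]
247 [  6.5   0.  153.1]
248 [  6.4  -0.  154.4]
249 [  6.7  -0.  154.8]
250 [  6.5  -0.  156.1]
251 [ 6.500e+00 -1.000e-01  1.571e+02]
252 [6.400e+00 1.000e-01 1.581e+02]
253 [ 6.500e+00 -1.000e-01  1.589e+02]
254 [6.4e+00 1.0e-01 1.6e+02]
255 [6.500e+00 1.000e-01 1.608e+02]
256 [6.400e+00 1.000e-01 1.618e+02]
257 [6.200e+00 1.000e-01 1.631e+02]
258 [  6.4   0.  163.7]
259 [  6.3  
[... 3304 characters left out ...]
.000e-01 2.274e+02]
381 [4.900e+00 1.000e-01 2.275e+02]
382 [5.100e+00 1.000e-01 2.277e+02]
383 [5.10e+00 1.00e-01 2.28e+02]
384 [5.100e+00 2.000e-01 2.282e+02]
385 [4.900e+00 2.000e-01 2.287e+02]
386 [5.000e+00 2.000e-01 2.289e+02]
387 [5.000e+00 2.000e-01 2.292e+02]
388 [5.200e+00 2.000e-01 2.293e+02]
389 [5.000e+00 2.000e-01 2.297e+02]
390 [5.300e+00 2.000e-01 2.298e+02]
391 [4.700e+00 2.000e-01 2.305e+02]
392 [5.100e+00 2.000e-01 2.305e+02]
393 [5.300e+00 1.000e-01 2.306e+02]
394 [5.200e+00 1.000e-01 2.309e+02]
395 [5.300e+00 2.000e-01 2.311e+02]
396 [5.000e+00 2.000e-01 2.316e+02]
397 [5.100e+00 2.000e-01 2.318e+02]
398 [5.500e+00 1.000e-01 2.317e+02]
399 [5.400e+00 1.000e-01 2.321e+02]
```

```bash
python3 - <<'E'
from h import *
O=np.array([605.6,88.65,70]); B=np.array([[.995,-.1,0],[.1,.995,0],[0,0,1]])
s,im,d=grab('wrist')
px,P=cloud('wrist',d,s);Q=(P-O)@B.T
for sg in (-1,1):
    m=(abs(Q[:,1]-sg*22)<5)&(Q[:,0]>60)&(Q[:,0]<95)&(Q[:,2]>-25)&(Q[:,2]<40)
    print('wire',m.sum(),np.percentile(Q[m],[2,50,98],axis=0).round(1).tolist())
m=(abs(Q[:,1])<8)&(Q[:,0]>60)&(Q[:,0]<95)&(Q[:,2]>-25)&(Q[:,2]<20)
print('tip',m.sum(),np.percentile(Q[m],[2,50,98],axis=0).round(1).tolist())
s,im,d=grab('side')
px,P=cloud('side',d);Q=(P-O)@B.T
m=(Q[:,0]>55)&(Q[:,0]<95)&(Q[:,1]<-12)&(Q[:,1]>-32)&(Q[:,2]<30)&(Q[:,2]>-30)
print('side wire',m.sum(),np.percentile(Q[m],[2,50,98],axis=0).round(1).tolist())
E
```

```text
wire 126 [[60.6, -25.5, 6.5], [67.7, -22.1, 26.6], [74.8, -18.9, 28.4]]
wire 132 [[60.4, 18.1, 6.8], [68.3, 21.1, 26.6], [74.5, 24.8, 28.0]]
tip 112 [[70.6, -8.0, 1.4], [74.1, -0.5, 5.5], [80.0, 7.1, 7.3]]
side wire 45 [[58.2, -26.3, -15.0], [70.1, -22.6, 11.2], [75.1, -15.7, 29.1]]
```

All checks agree, so I'm handing in.

```bash
python3 -c "
from h import *
print(r.sense()['contact_force'],r.sense()['clock']); print(order.sign_off())"
```

```text
[-0.31564921  0.02583362 -0.15895097] 27.7
the job is handed in; nothing more can be done
None
```

The linchpin is home through both ears and the tongue, its ring has snapped shut, and I handed the job in at about 28 s; the rig reports no verdict.

**What I did**
- **Tongue:** it started at about -2.1 mm. My first nudge overshot to about +3.8 mm because the finger's knuckle is wider than the pad. I pushed it back from the rib until the stripes lined up, to within a few tenths of a millimetre.
- **Pin:** I gripped the red handle and pushed the pin in until the shoulder met the ear at 11 N, with the ring still open at roughly 0.95 rad. Then I let go.
- **Ring:** I pressed the thumb plate down its arc until it snapped, then on to the stop at 31 N, and lifted clear.

**Last checks**
- **Ring:** the arms read level (slope about 0). The wire's ends are at x ≈ 75 mm and the pin's tip at about 80 mm, so the bar is tucked in behind the tip.
- **Shoulder:** the handle and hub put it about 1 mm short of the ear. The thumb plate's position suggests up to 2.5 mm, a small disagreement within camera accuracy and inside the 5 mm limit.
- **Pin height:** it rests about 2 mm low, on the ledge.
- **Slide:** I judged it lined up by eye after the insertion but did not measure it again.
- **Bystanders:** the bottle, regulator, spanner and turquoise look-alike appear unmoved in the top view.
- **Contact:** the arm is touching nothing, with only sensor noise on the force reading.

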